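# Put two stamps away in the covered crate

### The job

Put the two brass stamps from the cutting mat away in the wooden crate, one in each of its two empty cells, standing upright on the cell floor. The sprung black covers hide which four cells are already taken, so feel down through them to find the empty ones; set the stamps down rather than dropping them in, and leave the mallet, the punch and the rivet box where they lie.

Things in the scene. Friction and masses are not known exactly. Their poses are not given: they have to be found in the camera images.
- crate: Plywood crate fixed to the table, 216 (x) by 318 (y) by 96 mm high; walls, dividers and floor 6 mm. 3 rows along x by 2 columns along y of cells, each 64 (x) by 150 mm (y) inside, floor 6 mm above the table (see cell2). Each cell has two sprung black cover leaves (see cell0). Four cells drawn at random already hold a stamp (see cell1), two are empty. Origin: centre of the underside; z up.
- cell0 (a point): Centre of the mouth of cell 0, level with the rim, x -70, y -78 mm from the crate's origin in the crate's axes (z +96). Covers of every cell: two leaves 2 mm thick, hinged along the 150 mm sides 2 mm below the rim, meeting in the middle; weak springs (under 1.5 N each) keep them shut; pushed, they swing down (31 mm deep, mouth then 58 mm along x) and shut again.
- cell1 (a point): Centre of the mouth of cell 1, level with the rim, x -70, y +78 mm from the crate's origin in the crate's axes (z +96). A taken cell holds one stamp upright near its middle, handle top 35 mm below the rim; an empty one has nothing above its floor, 90 mm below the rim. There is room for one stamp only.
- cell2 (a point): Centre of the mouth of cell 2, level with the rim, x +0, y -78 mm from the crate's origin in the crate's axes (z +96). On the floor of every cell a ledge 33 mm wide and 24 mm high runs along each of its two 64 mm sides, so that the floor is 64 mm (x) by 84 mm (y).
- cell3 (a point): Centre of the mouth of cell 3, level with the rim, x +0, y +78 mm from the crate's origin in the crate's axes (z +96).
- cell4 (a point): Centre of the mouth of cell 4, level with the rim, x +70, y -78 mm from the crate's origin in the crate's axes (z +96).
- cell5 (a point): Centre of the mouth of cell 5, level with the rim, x +70, y +78 mm from the crate's origin in the crate's axes (z +96).
- stamp_a: Hand stamp, loose on the table, standing upright: brass disc foot 46 mm in diameter and 14 mm high, neck 16 mm in diameter, and above 21 mm a round dark wooden handle 24 mm in diameter whose flat top is 55 mm above the underside. About 0.2 kg. Origin: centre of the underside; z up. Identical to the other stamps, including those hidden in the crate.
- stamp_b: Hand stamp, loose on the table, standing upright: brass disc foot 46 mm in diameter and 14 mm high, neck 16 mm in diameter, and above 21 mm a round dark wooden handle 24 mm in diameter whose flat top is 55 mm above the underside. About 0.2 kg. Origin: centre of the underside; z up. Identical to the other stamps, including those hidden in the crate.
- mallet: Bystander: mallet lying on its side, 230 mm long along its x, white nylon head (62 mm thick, 85 mm wide along y) at +x, dark wooden handle at -x. Origin on the table about its middle.
- punch: Bystander: brass strap punch lying flat, about 135 mm along its x, 24 mm wide, 16 mm high. Origin: middle of its underside.
- rivet_box: Bystander: clear lidded box of rivets, 60 mm (x) by 90 mm (y) by 25 mm high. Origin: centre of its underside.

How it is judged:
At the end, for the whole second after the job is handed in: Both stamps stand inside the crate, at rest and within 0.15 rad of upright, their undersides less than 12 mm above the crate's underside (that is, on the cell floor, which only an empty cell allows) (x of stamp_a in the frame of crate between -0.105 and 0.105 m and y of stamp_a in the frame of crate between -0.155 and 0.155 m and z of each of stamp_a, stamp_b in the frame of crate below 0.012 m and angle between each of stamp_a, stamp_b's own z axis and vertical below 0.15 rad and linear speed of each of stamp_a, stamp_b below 0.02 m/s and x of stamp_b in the frame of crate between -0.105 and 0.105 m and y of stamp_b in the frame of crate between -0.155 and 0.155 m); the robot touches nothing.
It fails at once if A bystander (mallet, punch or rivet box) is moved by more than 30 mm (distance of any of mallet, punch, rivet_box from where it was at the start of the episode above 0.03 m).
It fails at once if A stamp is dropped into a cell: inside the crate it moves faster than 0.6 m/s (a free fall of about 18 mm) ((x of stamp_a in the frame of crate between -0.105 and 0.105 m and y of stamp_a in the frame of crate between -0.155 and 0.155 m and z of stamp_a in the frame of crate below 0.08 m and linear speed of stamp_a above 0.6 m/s) or (x of stamp_b in the frame of crate between -0.105 and 0.105 m and y of stamp_b in the frame of crate between -0.155 and 0.155 m and z of stamp_b in the frame of crate below 0.08 m and linear speed of stamp_b above 0.6 m/s)).
It also fails if it takes over 72 s, if anything falls off the work surface, if the arm or the gripper's body presses on something with over 40 N, if the wrist force passes 120 N, or if a joint passes its speed limit or range.

### The arm

A 6-joint arm with a two-finger parallel gripper is mounted at the origin on the work surface. World frame = base frame: x ahead of the robot, y to its left, z up, the work surface at z = 0. Lengths are in m, angles in rad, forces in N, time in s.
With the tool pointing down it reaches from about 0.35 to 0.975 m from the base axis. Payload 4.9 kg.
Tool frame: the origin (TCP) lies on the centre line of the jaws, within the pads' length; the fingertips stand manip.tip_reach ahead of it and the grasp point (between the pads) is the TCP (manip.tip_reach is the distance from the TCP to the fingertips, in m); z points along the fingers, y is the line along which they close (so a half turn about z gives the same grasp; the last joint's range is limited). The gripper opens to 85 mm and grips with 20 to 120 N. Pads are 22 mm wide; open, the fingers measure 114 mm over their backs; the gripper's body (76 mm by 85 mm) begins 54 mm behind the grasp point. The pads swing forward as they close: fully open they stand 13 mm farther back than shut.
Start: joints at [-1.422, 0.053, 1.613, -0, 1.476, -0.119], TCP at [0.165, -0.603, 0.25] pointing down, gripper open.
Joint ranges: [-3.01, 3.01], [-1.01, 2.22], [0.06, 2.58], [-1.02, 4.17], [0.09, 2.62], [-3.14, 3.14]. Speed limits (rad/s): [2.57, 2.57, 3.14, 3.14, 3.14, 3.14].

### API

Orientations are given as a unit quaternion [w, x, y, z].
In Python, from plant import manip gives the robot as it stands. The module is installed in compiled form; this text tells all that it offers.
- The arm moves only by the tool move_arm, never from a script. Its argument "rows" is a list of rows, each a list of 7 numbers: the shift along the tool's x, y, z in cm, then the turn, a rotation vector about the tool's x, y, z in degrees, then the opening, from -1 (shut) to 1 (fully open). In form: [[tx, ty, tz, ax, ay, az, jaw], ...]. A call has 1 to 20 rows; each row shifts and turns the commanded pose from where the row before left it, along the tool's axes as they then stand; what a row does not reach is not made up. A row lasts 1/12 s, in which the tool goes at most 41.7 mm and 7.16 degrees, less where a joint would pass 70% of its speed; a pose out of reach is approached as far as the arm can. A call is refused whole if a number of a shift passes 4.17 or a number of a turn 7.16, either way. A call with a gripper value outside its range is refused whole. The fingers move at their own pace and stop on an object; the grip force is fixed at half the most. Time passes only in rows, so rows that do not move let the fingers close. It gives the time, the measured TCP pose, the force, the opening and the grip force at its end, in the units of the state.
- manip.state(): the state, without advancing time (a new reading comes with each control period).
- manip.grab_frame(name): name is "scene" or "top" or "wrist"; returns a dict with "img" (480x640x3 uint8, blue, green, red), "mtx" (3x3 intrinsics, pixels), "k1" (the pictures are not rectified: a ray, as slopes to the right and down, at radius r is drawn at 1 + k1 r^2 times it, then the intrinsics apply), "R" (3x3) and "t" (3): a world point X has camera coordinates R X + t. Camera axes: x right, y down, z forward; pixel columns grow to the right and rows downward; lengths in m; the calibration is good to about 2 mm. A picture is of the moment at which its call begins. There is no depth.
- manip.job_done(): hands the job in; it is judged then, once.
The state is a dict: "time": time; "joint_pos": joint angles; "joint_vel": joint speeds; "joint_efforts": joint torques, N m; "tool_pos": TCP position; "tool_rot": TCP orientation; "contact_force": force on the tool from outside, world axes, zero at the start; "ft_torque": the same for the moment, N m; "gripper_width": opening from 0.0 (shut) to 1.0 (fully open); "grasp_force": force on a finger pad.
Only numpy, scipy, OpenCV 4.12 (cv2) and the standard library are available. Lean on these libraries where they do the work, as an engineer would, in place of code of your own. Each camera call takes 0.05 s, during which the arm holds its last target. There are 200 camera calls.

## Working session

There is one attempt and no reset: what is moved stays moved. The work goes in short steps, Python scripts to look and compute and a tool call to move; the robot and the scene stay as the last step left them, time stands still between calls to the robot, and variables do not carry over. Pictures are saved under pics/ and viewed, at most 10 in all, crops included, and the job is handed in when it is done.

Besides the shell and the picture viewer there is one more tool, called after "Call:" as name(argument=value, ...) on one line, values as JSON. move_arm: Moves the arm, as the interface text tells. Its arguments: {"type":"object","properties":{"rows":{"type":"array","items":{"type":"array","items":{"type":"number"}}}},"required":["rows"]}

```bash
mkdir -p pics; cat > h.py <<'E'
import numpy as np, cv2
from plant import manip
def ray(f,u,v):
    K=f["mtx"]; d=np.array([[ (u-K[0,2])/K[0,0],(v-K[1,2])/K[1,1] ]])[0]
    s=d.copy()
    for _ in range(20): s=d/(1+f["k1"]*(s@s))
    R=np.array(f["R"]);t=np.array(f["t"])
    return -R.T@t, R.T@np.array([s[0],s[1],1.])
def plane(f,u,v,z):
    o,d=ray(f,u,v); return o+d*(z-o[2])/d[2]
def proj(f,X):
    c=np.array(f["R"])@np.array(X)+f["t"]; s=c[:2]/c[2]; s=s*(1+f["k1"]*(s@s))
    return (f["mtx"]@[s[0],s[1],1])[:2]
E
python3 - <<'E'
from h import *
import pickle
F={}
for n in("scene","top"):
    F[n]=f=manip.grab_frame(n); cv2.imwrite(f"pics/{n}0.png",f["img"])
    R=np.array(f["R"]);print(n,-R.T@f["t"],R[2],f["k1"])
pickle.dump(F,open("f0.pkl","wb"))
s=manip.state();print(s, manip.tip_reach)
E
```

```text
scene [ 1.39195164 -0.48674131  1.02098421] [-0.60559963  0.36735763 -0.70590188] -0.19555304463717785
top [ 0.40405324 -0.0126988   1.2873052 ] [ 0.16369037 -0.00943715 -0.98646662] -0.03377669885212638
{'time': 0.1, 'joint_pos': array([-1.42201192e+00,  5.32854790e-02,  1.61415929e+00, -1.77467799e-05,
        1.47602896e+00, -1.19003871e-01]), 'joint_vel': array([ 0.00060341, -0.00136413,  0.00027109, -0.00060993,  0.00062797,
        0.00064623]), 'joint_efforts': array([ 7.80731552e-04, -3.94904459e+01, -3.71361458e+01, -9.56718804e-05,
        3.95971758e-03, -1.00397975e-05]), 'tool_pos': array([ 0.16528784, -0.60219037,  0.24918771]), 'tool_rot': array([-9.40302837e-04,  9.91049012e-01,  1.33495210e-01, -2.28361558e-05]), 'contact_force': array([ 0.2036937 , -0.56948873, -0.20504763]), 'ft_torque': array([0.04562765, 0.00906317, 0.06055108]), 'grasp_force': 0.0, 'gripper_width': 1.0017765899560336} 0.019
```

View pics/top0.png

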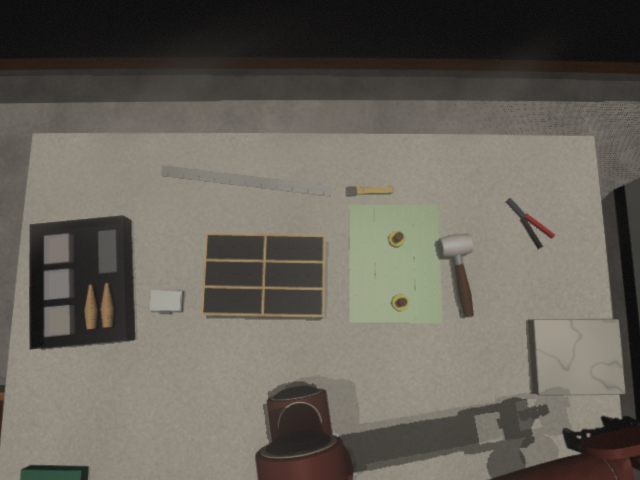

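View pics/scene0.png

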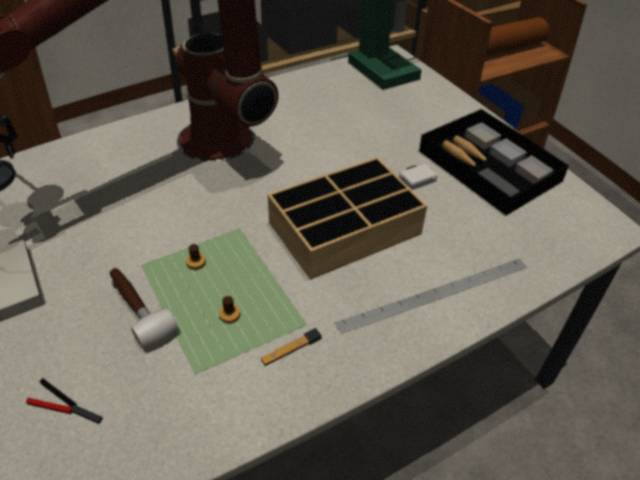

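The top view shows the crate rim at about (205,235)–(325,317) px and the stamps at (397,239) and (400,302). The mallet head is to the right, at (457,245). The scene view shows both stamps upright, at (229,305) and (195,255).

```bash
python3 - <<'E'
from h import *
import pickle
F=pickle.load(open("f0.pkl","rb"))
f=F["top"]; im=f["img"]; hsv=cv2.cvtColor(im,cv2.COLOR_BGR2HSV)
# crate: wood + dark in window
m=np.zeros((480,640),np.uint8); w=(slice(222,330),slice(190,338))
m[w]=((hsv[w][...,1]>70)|(hsv[w][...,2]<75))*255
cs,_=cv2.findContours(m,0,1); c=max(cs,key=cv2.contourArea); print("outer",cv2.boundingRect(c),cv2.minAreaRect(c))
# six dark cells
d=np.zeros_like(m); d[w]=(hsv[w][...,2]<75)*255
n,l,st,ce=cv2.connectedComponentsWithStats(d)
loc=[]
for i in range(1,n):
    if st[i,4]>300:
        p=plane(f,*ce[i],0.093); loc.append(p[:2]); print("cell",st[i],ce[i].round(1),p.round(4))
loc=np.array(loc); print("mean",loc.mean(0))
for name,wins in (("top",[(225,255,380,415),(288,318,383,418)]),("scene",[(290,328,212,248),(238,275,180,212)])):
    f=F[name]; h=cv2.cvtColor(f["img"],cv2.COLOR_BGR2HSV)
    for a,b,c0,d0 in wins:
        s=h[a:b,c0:d0]; b1=((s[...,0]<28)&(s[...,1]>130)&(s[...,2]>95)).astype(np.uint8)
        dk=((s[...,2]<85)&((s[...,0]<25)|(s[...,0]>150))).astype(np.uint8)
        cs,_=cv2.findContours(b1|dk,0,1);c=max(cs,key=cv2.contourArea)
        M=cv2.boundingRect(c); md=cv2.boundingRect(dk)
        print(name,"all",M[0]+c0,M[1]+a,M[2:], "dark",md[0]+c0,md[1]+a,md[2:])
t=[cv2.resize(F["top"]["img"][220:330,190:430],None,fx=3,fy=3,interpolation=cv2.INTER_CUBIC)]
s=F["scene"]["img"]; t.append(cv2.resize(s[235:330,170:260],(240,253),interpolation=cv2.INTER_CUBIC))
o=np.zeros((600,720,3),np.uint8); o[:330]=t[0]; o[335:588,:240]=t[1]
cv2.imwrite("pics/crop.png",o)
E
```

```text
outer (201, 233, 124, 85) ((262.95062255859375, 274.71728515625), (122.77969360351562, 82.69541931152344), 1.0416266918182373)
cell [ 207  236   56   23 1226] [234.8 247. ] [0.589  0.2039 0.093 ]
cell [ 267  237   55   23 1202] [294. 248.] [0.5865 0.0477 0.093 ]
cell [ 206  262   56   24 1264] [233.5 273.4] [0.519  0.2052 0.093 ]
cell [ 266  263   56   24 1244] [293.  274.3] [0.517  0.0495 0.093 ]
cell [ 204  289   57   24 1302] [232.4 300.3] [0.449  0.2061 0.093 ]
cell [ 265  290   56   24 1277] [292.4 301.3] [0.4468 0.0504 0.093 ]
mean [0.51788909 0.127136  ]
top all 395 236 (5, 5) dark 393 236 (7, 6)
top all 397 299 (5, 7) dark 397 299 (5, 7)
scene all 219 296 (21, 27) dark 222 296 (17, 27)
scene all 186 245 (19, 25) dark 188 245 (17, 25)
```

View pics/crop.png

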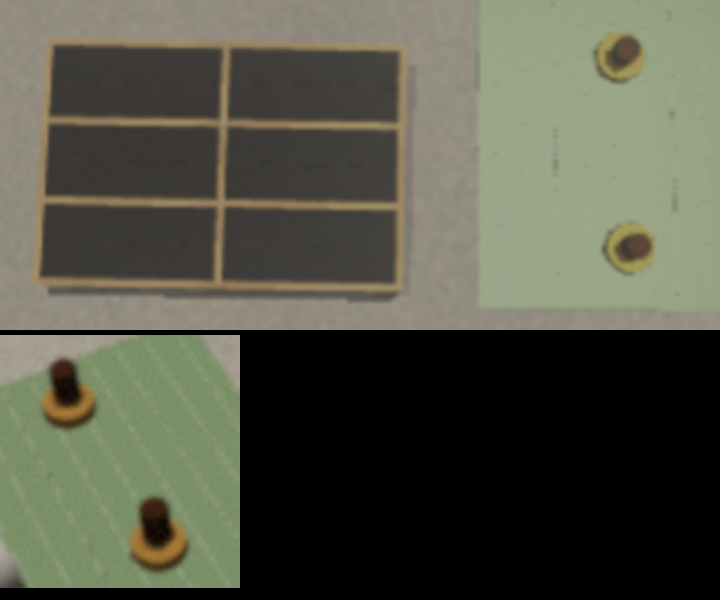

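The crop shows, in full-image pixels, stamp feet at (396.7,239) and (400,302.7) in the top view and (195.5,261) and (229.3,312.4) in the scene view.

```bash
python3 - <<'E'
from h import *
import pickle
F=pickle.load(open("f0.pkl","rb")); t=F["top"]; s=F["scene"]
print("A top",plane(t,396.7,239,.012),plane(t,399.3,235.7,.055),"scene",plane(s,229.3,312.4,.010),plane(s,227.8,298.1,.055))
print("B top",plane(t,400,302.7,.012),plane(t,402.7,301.7,.055),"scene",plane(s,195.5,260.9,.010),plane(s,193.6,246.3,.055))
h=cv2.cvtColor(s["img"],cv2.COLOR_BGR2HSV); d=np.zeros((480,640),np.uint8); d[155:252,265:430]=(h[155:252,265:430,2]<48)*255
n,l,st,ce=cv2.connectedComponentsWithStats(d)
for i in range(1,n):
    if st[i,4]>200: print("cell",st[i],plane(s,*ce[i],.093).round(4))
E
```

```text
A top [ 0.62546999 -0.23931063  0.012     ] [ 0.62722035 -0.23907931  0.055     ] scene [ 0.62996731 -0.23539536  0.01      ] [ 0.62758202 -0.23350613  0.055     ]
B top [ 0.44602827 -0.24389536  0.012     ] [ 0.44727435 -0.2434422   0.055     ] scene [ 0.452866   -0.24207939  0.01      ] [ 0.44991462 -0.23959526  0.055     ]
cell [330 161  58  28 763] [0.4487 0.2069 0.093 ]
cell [345 176  59  29 836] [0.5189 0.2055 0.093 ]
cell [274 178  61  30 868] [0.4464 0.0511 0.093 ]
cell [360 192  61  31 932] [0.5889 0.2047 0.093 ]
cell [287 194  63  33 973] [0.5164 0.0498 0.093 ]
cell [ 301  211   66   35 1075] [0.5866 0.049  0.093 ]
```

```bash
cat >> h.py <<'E'
P={"c0":(.4466,.0507),"c1":(.449,.2065),"c2":(.5167,.0497),"c3":(.519,.2053),"c4":(.5867,.0484),"c5":(.589,.2043),"A":(.627,-.238),"B":(.448,-.242)}
def go(name,z):
    from scipy.spatial.transform import Rotation as Ro
    s=manip.state(); q=s["tool_rot"]; R=Ro.from_quat([q[1],q[2],q[3],q[0]]).as_matrix()
    d=R.T@(np.array([*P[name],z])-s["tool_pos"])*100
    print(name,"cm",d.round(2),"yaw",np.degrees(np.arctan2(R[1,0],R[0,0])).round(2),"t",s["time"],"tilt",R[2].round(4))
E
```

Call:
move_arm(rows=[[0,0,0,0,0,4.05,-1],[0,0,0,0,0,4.05,-1],[0,0,0,0,0,4.05,-1],[0,0,0,0,0,4.05,-1],[1.36,-3.28,0,0,0,0,-1],[1.36,-3.28,0,0,0,0,-1],[1.36,-3.28,0,0,0,0,-1],[1.36,-3.28,0,0,0,0,-1],[1.36,-3.28,0,0,0,0,-1],[1.36,-3.28,0,0,0,0,-1],[1.36,-3.28,0,0,0,0,-1],[1.36,-3.28,0,0,0,0,-1],[1.36,-3.28,0,0,0,0,-1],[1.36,-3.28,0,0,0,0,-1],[1.36,-3.28,0,0,0,0,-1],[1.36,-3.28,0,0,0,0,-1],[1.36,-3.28,0,0,0,0,-1],[1.36,-3.28,0,0,0,0,-1],[0,0,0,0,0,0,-1],[0,0,0,0,0,0,-1]])

```text
time: 1.77
tool_pos: [0.3629, -0.1449, 0.2499]
tool_rot: [0.0, 1.0, -0.005, -0.0]
contact_force: [0.0, -0.7, 0.1]
gripper_width: 0.003
grasp_force: 0.0
```

```bash
python3 -c "
from h import *
go('c0',.15)"
```

```text
c0 cm [  8.17 -19.65   9.99] yaw -0.6 t 1.7667 tilt [-5.e-04  1.e-04 -1.e+00]
```

Call:
move_arm(rows=[[1.36,-3.28,1.66,0,0,0,-1],[1.36,-3.28,1.66,0,0,0,-1],[1.36,-3.28,1.67,0,0,0,-1],[1.36,-3.27,1.67,0,0,0,-1],[1.36,-3.27,1.67,0,0,0,-1],[1.36,-3.27,1.67,0,0,0,-1],[0,0,0,0,0,0,-1],[0,0,2,0,0,0,-1],[0,0,2,0,0,0,-1],[0,0,2,0,0,0,-1],[0,0,0.5,0,0,0,-1],[0,0,0.2,0,0,0,-1],[0,0,0.1,0,0,0,-1],[0,0,0,0,0,0,-1]])

```text
time: 2.93
tool_pos: [0.4473, 0.048, 0.0828]
tool_rot: [0.0, 1.0, -0.008, 0.0]
contact_force: [0.2, -0.9, -0.8]
gripper_width: -0.003
grasp_force: 1.1
```

Call:
move_arm(rows=[[0,0,0.2,0,0,0,-1],[0,0,0,0,0,0,-1]])

```text
time: 3.1
tool_pos: [0.4482, 0.0486, 0.0814]
tool_rot: [0.0, 1.0, -0.008, 0.001]
contact_force: [0.4, -0.7, -0.5]
gripper_width: -0.001
grasp_force: 0.6
```

Call:
move_arm(rows=[[0,0,0.1,0,0,0,-1],[0,0,0,0,0,0,-1]])

```text
time: 3.27
tool_pos: [0.4478, 0.0489, 0.08]
tool_rot: [0.0, 1.0, -0.007, 0.001]
contact_force: [-0.5, -0.8, 0.6]
gripper_width: -0.003
grasp_force: 0.5
```

Call:
move_arm(rows=[[0,0,0.2,0,0,0,-1],[0,0,0,0,0,0,-1]])

```text
time: 3.43
tool_pos: [0.4472, 0.049, 0.0773]
tool_rot: [-0.0, 1.0, -0.007, 0.0]
contact_force: [0.5, 0.2, 0.6]
gripper_width: -0.001
grasp_force: 0.5
```

Call:
move_arm(rows=[[0,0,0.2,0,0,0,-1],[0,0,0,0,0,0,-1]])

```text
time: 3.6
tool_pos: [0.4469, 0.049, 0.0749]
tool_rot: [-0.0, 1.0, -0.007, -0.0]
contact_force: [-0.2, 0.6, -0.5]
gripper_width: -0.004
grasp_force: 0.5
```

Call:
move_arm(rows=[[0,0,0.2,0,0,0,-1],[0,0,0,0,0,0,-1]])

```text
time: 3.77
tool_pos: [0.4469, 0.0489, 0.0729]
tool_rot: [-0.0, 1.0, -0.007, -0.0]
contact_force: [0.8, 0.5, 0.6]
gripper_width: 0.0
grasp_force: 0.6
```

Call:
move_arm(rows=[[0,0,0.4,0,0,0,-1],[0,0,0.4,0,0,0,-1],[0,0,0.4,0,0,0,-1],[0,0,0,0,0,0,-1]])

```text
time: 4.1
tool_pos: [0.4463, 0.0489, 0.06]
tool_rot: [-0.0, 1.0, -0.007, -0.001]
contact_force: [0.3, 0.7, -2.1]
gripper_width: 0.007
grasp_force: 1.2
```

Cell 0 is empty. Next I probe cell 2.

Call:
move_arm(rows=[[0,0,-3,0,0,0,-1],[0,0,-3,0,0,0,-1],[0,0,-2,0,0,0,-1],[2.3,0.0,0,0,0,0,-1],[2.3,-0.1,0,0,0,0,-1],[2.3,-0.1,0,0,0,0,-1],[0,0,2,0,0,0,-1],[0,0,2,0,0,0,-1],[0,0,1,0,0,0,-1],[0,0,0.6,0,0,0,-1],[0,0,0.2,0,0,0,-1],[0,0,0.2,0,0,0,-1],[0,0,0,0,0,0,-1]])

```text
time: 5.18
tool_pos: [0.516, 0.0499, 0.0814]
tool_rot: [-0.0, 1.0, -0.007, -0.0]
contact_force: [-0.6, 0.0, -3.3]
gripper_width: -0.002
grasp_force: 2.0
```

Call:
move_arm(rows=[[0,0,0.2,0,0,0,-1],[0,0,0,0,0,0,-1]])

```text
time: 5.35
tool_pos: [0.5166, 0.0498, 0.0801]
tool_rot: [0.0, 1.0, -0.007, 0.001]
contact_force: [-0.9, -0.0, 0.3]
gripper_width: 0.004
grasp_force: 0.7
```

Call:
move_arm(rows=[[0,0,0.2,0,0,0,-1],[0,0,0,0,0,0,-1]])

```text
time: 5.52
tool_pos: [0.5171, 0.0498, 0.0801]
tool_rot: [0.0, 1.0, -0.007, 0.0]
contact_force: [-6.3, -0.9, 11.7]
gripper_width: 0.003
grasp_force: 7.3
```

Cell 2 is taken: contact at z 0.080 with 12 N. Next, cell 4.

Call:
move_arm(rows=[[0,0,-2,0,0,0,-1],[0,0,-3,0,0,0,-1],[0,0,-1.2,0,0,0,-1],[2.33,0,0,0,0,0,-1],[2.33,0,0,0,0,0,-1],[2.33,0,0,0,0,0,-1],[0,0,2,0,0,0,-1],[0,0,2,0,0,0,-1],[0,0,1.4,0,0,0,-1],[0,0,0.4,0,0,0,-1],[0,0,0.2,0,0,0,-1],[0,0,0.2,0,0,0,-1],[0,0,0,0,0,0,-1]])

```text
time: 6.6
tool_pos: [0.5859, 0.0488, 0.0803]
tool_rot: [0.0, 1.0, -0.007, -0.001]
contact_force: [-9.4, -0.1, 15.6]
gripper_width: 0.0
grasp_force: 9.3
```

Call:
move_arm(rows=[[0,0,0.1,0,0,0,-1],[0,0,0,0,0,0,-1],[0,0,0,0,0,0,-1]])

```text
time: 6.85
tool_pos: [0.586, 0.0488, 0.0802]
tool_rot: [0.0, 1.0, -0.007, -0.001]
contact_force: [-11.5, -0.2, 20.5]
gripper_width: 0.001
grasp_force: 11.9
```

Cell 4 is taken. Next, cell 5.

Call:
move_arm(rows=[[0,0,-2,0,0,0,-1],[0,0,-3,0,0,0,-1],[0,0,-1.3,0,0,0,-1],[0.05,-3.9,0,0,0,0,-1],[0,-3.9,0,0,0,0,-1],[0,-3.9,0,0,0,0,-1],[0,-3.9,0,0,0,0,-1],[0,0,2,0,0,0,-1],[0,0,2,0,0,0,-1],[0,0,1.4,0,0,0,-1],[0,0,0.4,0,0,0,-1],[0,0,0.2,0,0,0,-1],[0,0,0.2,0,0,0,-1],[0,0,0,0,0,0,-1]])

```text
time: 8.02
tool_pos: [0.5888, 0.2043, 0.0772]
tool_rot: [0.0, 1.0, -0.008, -0.0]
contact_force: [-0.5, -0.5, -1.8]
gripper_width: -0.0
grasp_force: 1.4
```

Call:
move_arm(rows=[[0,0,0.1,0,0,0,-1],[0,0,0,0,0,0,-1],[0,0,0,0,0,0,-1]])

```text
time: 8.27
tool_pos: [0.5894, 0.2044, 0.077]
tool_rot: [0.0, 1.0, -0.008, 0.001]
contact_force: [-0.3, -0.1, 0.6]
gripper_width: -0.001
grasp_force: 0.8
```

Call:
move_arm(rows=[[0,0,0.2,0,0,0,-1],[0,0,0.3,0,0,0,-1],[0,0,0.4,0,0,0,-1],[0,0,0.4,0,0,0,-1],[0,0,0,0,0,0,-1]])

```text
time: 8.68
tool_pos: [0.5883, 0.2047, 0.0621]
tool_rot: [0.0, 1.0, -0.007, -0.001]
contact_force: [0.3, 1.2, -1.1]
gripper_width: 0.001
grasp_force: 0.8
```

Cell 5 is empty too. Next I rise and go over stamp A.

Call:
move_arm(rows=[[0,0,-4,0,0,0,-1],[0,0,-4,0,0,0,-1],[0,0,-4,0,0,0,-1],[0.41,4.0,0,0,0,0,-1],[0.41,4.0,0,0,0,0,-1],[0.41,4.0,0,0,0,0,0.6],[0.41,4.0,0,0,0,0,0.6],[0.41,4.0,0,0,0,0,0.6],[0.41,4.0,0,0,0,0,0.6],[0.41,4.0,0,0,0,0,0.6],[0.41,4.0,0,0,0,0,0.6],[0.41,4.0,0,0,0,0,0.6],[0.41,4.0,0,0,0,0,0.6],[0.41,4.0,0,0,0,0,0.6],[0,0,0,0,0,0,0.6],[0,0,0,0,0,0,0.6]])

```text
time: 10.02
tool_pos: [0.6271, -0.2379, 0.1828]
tool_rot: [-0.0, 1.0, -0.009, -0.0]
contact_force: [0.1, 1.1, 0.3]
gripper_width: 0.797
grasp_force: 0.0
```

```bash
python3 - <<'E'
from h import *
go('A',.045)
f=manip.grab_frame("wrist"); im=f["img"].copy(); cv2.imwrite("pics/w1.png",im)
for z in(.0,.055): print(z,proj(f,[*P['A'],z]))
import pickle; pickle.dump(f,open("w1.pkl","wb"))
E
```

```text
A cm [-0.    0.02 13.78] yaw -1.05 t 10.0167 tilt [-5.e-04 -5.e-04 -1.e+00]
0.0 [320.06394924 217.54434914]
0.055 [320.11564586 235.58678005]
```

View pics/w1.png

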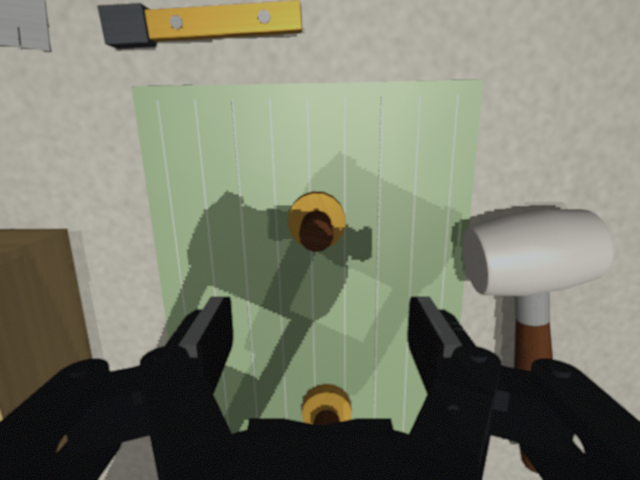

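The wrist view shows stamp A's handle top at about (316,236) and its foot at (317,219), so A is about 3 mm further left than my estimate. Stamp B is at about (326,410).

Call:
move_arm(rows=[[0,-0.27,3.5,0,0,0,0.6],[0,0,3.5,0,0,0,0.6],[0,0,3,0,0,0,0.6],[0,0,2,0,0,0,0.6],[0,0,1.6,0,0,0,0.6],[0,0,0,0,0,0,0.6],[0,0,0,0,0,0,-1],[0,0,0,0,0,0,-1],[0,0,0,0,0,0,-1],[0,0,0,0,0,0,-1],[0,0,0,0,0,0,-1],[0,0,0,0,0,0,-1],[0,0,0,0,0,0,-1],[0,0,0,0,0,0,-1]])

```text
time: 11.23
tool_pos: [0.6289, -0.2337, 0.0498]
tool_rot: [0.0, 1.0, -0.008, 0.002]
contact_force: [-0.0, 0.4, 6.2]
gripper_width: 0.258
grasp_force: 58.6
```

```bash
python3 - <<'E'
from h import *
import pickle; f=pickle.load(open("w1.pkl","rb"))
print("A",plane(f,316,236,.055),plane(f,317,219,.01),"B foot",plane(f,326.5,407,.012))
go('c5',.2)
E
```

```text
A [ 0.62675946 -0.23518677  0.055     ] [ 0.62815324 -0.23558163  0.01      ] B foot [ 0.45229082 -0.24066132  0.012     ]
c5 cm [ -4.6  -43.72 -15.08] yaw -0.87 t 11.2333 tilt [ 0.0033  0.001  -1.    ]
```

Call:
move_arm(rows=[[0,0,-2,0,0,0,-1],[0,0,-4,0,0,0,-1],[0,0,-4,0,0,0,-1],[0,0,-4,0,0,0,-1],[-0.38,-3.64,0,0,0,0,-1],[-0.38,-3.64,0,0,0,0,-1],[-0.38,-3.64,0,0,0,0,-1],[-0.38,-3.64,0,0,0,0,-1],[-0.38,-3.64,0,0,0,0,-1],[-0.38,-3.64,0,0,0,0,-1],[-0.38,-3.64,0,0,0,0,-1],[-0.38,-3.64,0,0,0,0,-1],[-0.38,-3.64,0,0,0,0,-1],[-0.38,-3.64,0,0,0,0,-1],[-0.38,-3.64,0,0,0,0,-1],[-0.38,-3.64,0,0,0,0,-1],[0,0,0,0,0,0,-1],[0,0,0,0,0,0,-1]])

```text
time: 12.73
tool_pos: [0.5875, 0.2058, 0.1868]
tool_rot: [0.0, 1.0, -0.006, -0.0]
contact_force: [0.2, -0.3, -1.9]
gripper_width: 0.261
grasp_force: 59.5
```

```bash
python3 - <<'E'
from h import *
go('c5',.055)
f=manip.grab_frame("scene"); cv2.imwrite("pics/s2.png",cv2.resize(f["img"][60:300,230:530],None,fx=2.5,fy=2.5))
f=manip.grab_frame("wrist"); cv2.imwrite("pics/w2.png",f["img"])
E
```

```text
c5 cm [ 0.16  0.14 13.18] yaw -0.67 t 12.7333 tilt [-9.e-04  5.e-04 -1.e+00]
```

View pics/w2.png

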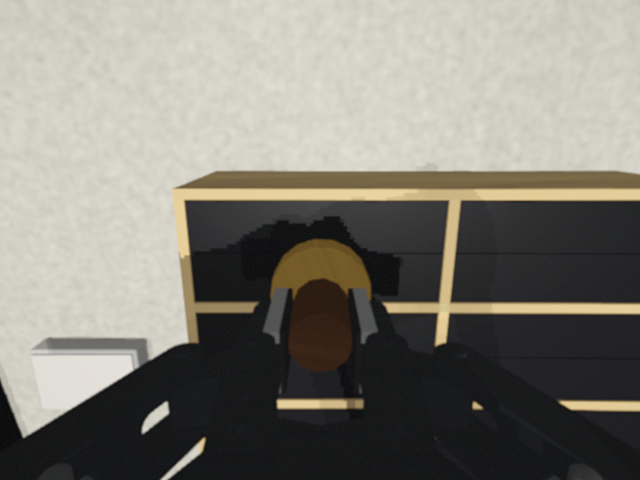

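View pics/s2.png

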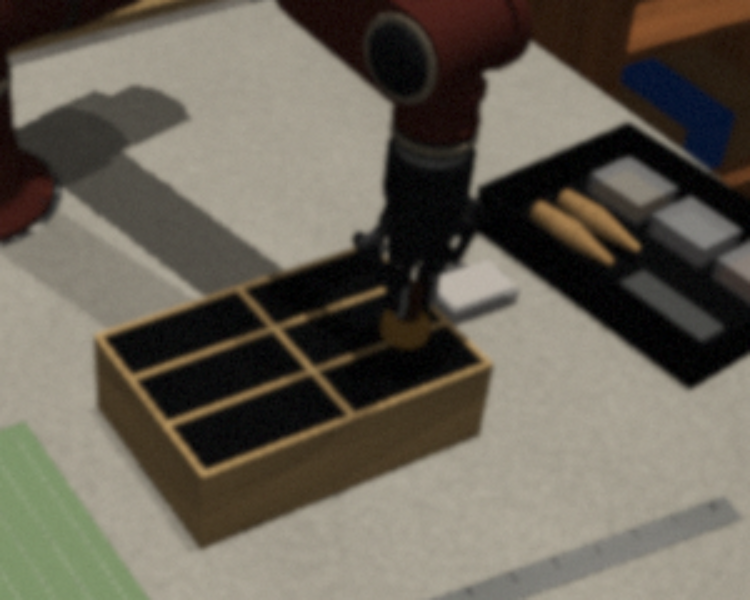

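Stamp A hangs upright in the jaws over cell 5, with its foot at wrist pixel (321,290). I'll lower it in.

Call:
move_arm(rows=[[0.16,0.14,2,0,0,0,-1],[0,0,2,0,0,0,-1],[0,0,1,0,0,0,-1],[0,0,1,0,0,0,-1],[0,0,1,0,0,0,-1],[0,0,0.5,0,0,0,-1],[0,0,0,0,0,0,-1]])

```text
time: 13.42
tool_pos: [0.589, 0.2022, 0.1105]
tool_rot: [0.0, 1.0, -0.008, -0.001]
contact_force: [-0.3, -1.0, -2.2]
gripper_width: 0.258
grasp_force: 59.6
```

Call:
move_arm(rows=[[0,0,0.8,0,0,0,-1],[0,0,0.8,0,0,0,-1],[0,0,0.8,0,0,0,-1],[0,0,0,0,0,0,-1]])

```text
time: 13.75
tool_pos: [0.5887, 0.2027, 0.0859]
tool_rot: [0.0, 1.0, -0.007, -0.001]
contact_force: [0.6, 0.2, -3.4]
gripper_width: 0.261
grasp_force: 59.9
```

Call:
move_arm(rows=[[0,0,0.8,0,0,0,-1],[0,0,0.8,0,0,0,-1],[0,0,0.6,0,0,0,-1],[0,0,0.3,0,0,0,-1],[0,0,0,0,0,0,-1]])

```text
time: 14.17
tool_pos: [0.5891, 0.2027, 0.0618]
tool_rot: [0.0, 1.0, -0.007, -0.001]
contact_force: [1.0, -0.5, -5.5]
gripper_width: 0.257
grasp_force: 61.4
```

Call:
move_arm(rows=[[0,0,0.2,0,0,0,-1],[0,0,0.2,0,0,0,-1],[0,0,0,0,0,0,-1]])

```text
time: 14.42
tool_pos: [0.5901, 0.2029, 0.0593]
tool_rot: [-0.0, 1.0, -0.007, 0.0]
contact_force: [-0.8, 0.1, -2.2]
gripper_width: 0.258
grasp_force: 60.4
```

Call:
move_arm(rows=[[0,0,0.15,0,0,0,-1],[0,0,0,0,0,0,-1]])

```text
time: 14.58
tool_pos: [0.5901, 0.2029, 0.0579]
tool_rot: [-0.0, 1.0, -0.007, 0.0]
contact_force: [0.4, 0.6, -0.7]
gripper_width: 0.259
grasp_force: 60.1
```

Call:
move_arm(rows=[[0,0,0.15,0,0,0,-1],[0,0,0.1,0,0,0,-1],[0,0,0,0,0,0,-1]])

```text
time: 14.83
tool_pos: [0.5902, 0.2029, 0.0558]
tool_rot: [-0.0, 1.0, -0.007, 0.0]
contact_force: [-1.5, -0.1, 0.5]
gripper_width: 0.259
grasp_force: 60.5
```

Call:
move_arm(rows=[[0,0,0.1,0,0,0,-1],[0,0,0,0,0,0,-1]])

```text
time: 15.0
tool_pos: [0.5904, 0.2029, 0.0558]
tool_rot: [0.0, 1.0, -0.007, 0.0]
contact_force: [-4.0, -1.7, 6.0]
gripper_width: 0.254
grasp_force: 61.3
```

Call:
move_arm(rows=[[0,0,0.1,0,0,0,-1],[0,0,0,0,0,0,-1]])

```text
time: 15.17
tool_pos: [0.5904, 0.2029, 0.0558]
tool_rot: [0.0, 1.0, -0.007, -0.0]
contact_force: [-6.8, -1.8, 12.9]
gripper_width: 0.259
grasp_force: 61.9
```

Call:
move_arm(rows=[[0,0,-0.15,0,0,0,-1],[0,0,0,0,0,0,-0.3],[0,0,0,0,0,0,0],[0,0,0,0,0,0,0],[0,0,0,0,0,0,0],[0,0,0,0,0,0,0]])

```text
time: 15.67
tool_pos: [0.59, 0.2028, 0.0546]
tool_rot: [-0.0, 1.0, -0.007, 0.0]
contact_force: [-0.1, -0.5, 1.0]
gripper_width: 0.501
grasp_force: 0.6
```

Call:
move_arm(rows=[[0,0,-0.5,0,0,0,0],[0,0,-1,0,0,0,0],[0,0,-1.5,0,0,0,0],[0,0,-2.5,0,0,0,0],[0,0,-3,0,0,0,0],[0,0,-3.5,0,0,0,0],[0,0,0,0,0,0,0]])

```text
time: 16.25
tool_pos: [0.5944, 0.2039, 0.1852]
tool_rot: [-0.002, 1.0, -0.007, 0.007]
contact_force: [0.9, 0.2, 1.9]
gripper_width: 0.502
grasp_force: 0.0
```

```bash
python3 - <<'E'
from h import *
P['B']=(.451,-.2400)
go('B',.16)
E
```

```text
B cm [-13.71  44.6    2.17] yaw -0.85 t 16.25 tilt [ 0.0146 -0.0034 -0.9999]
```

Call:
move_arm(rows=[[-1.1,3.71,0,0,0,0,0.6],[-1.1,3.71,0,0,0,0,0.6],[-1.1,3.71,0,0,0,0,0.6],[-1.1,3.71,0,0,0,0,0.6],[-1.1,3.71,0,0,0,0,0.6],[-1.1,3.71,0,0,0,0,0.6],[-1.1,3.71,0,0,0,0,0.6],[-1.1,3.71,0,0,0,0,0.6],[-1.1,3.71,0,0,0,0,0.6],[-1.1,3.71,0,0,0,0,0.6],[-1.1,3.71,0,0,0,0,0.6],[-1.1,3.71,0,0,0,0,0.6],[0,0,0,0,0,0,0.6],[0,0,0,0,0,0,0.6],[0,0,0,0,0,0,0.6]])

```text
time: 17.5
tool_pos: [0.4515, -0.2403, 0.1755]
tool_rot: [0.0, 1.0, -0.008, 0.0]
contact_force: [-0.4, -0.6, 0.2]
gripper_width: 0.801
grasp_force: 0.0
```

```bash
python3 - <<'E'
from h import *
P['B']=(.451,-.2400)
go('B',.047)
f=manip.grab_frame("wrist"); im=f["img"]
for z in(.01,.055): print(z,proj(f,[*P['B'],z]))
h=cv2.cvtColor(im,cv2.COLOR_BGR2HSV)[150:290,230:410]
m=((h[...,0]<28)&(h[...,1]>120)).astype(np.uint8)
n,l,st,ce=cv2.connectedComponentsWithStats(m); i=1+st[1:,4].argmax(); x,y,w,hh,a=st[i]; print("all",x+230,y+150,w,hh,a)
cv2.imwrite("pics/w3.png",im)
E
```

```text
B cm [-0.06 -0.03 12.85] yaw -0.89 t 17.5 tilt [ 9.e-04  0.e+00 -1.e+00]
0.01 [319.48855573 223.30661656]
0.055 [319.47135271 239.3533244 ]
all 291 199 59 62 2724
```

View pics/w3.png

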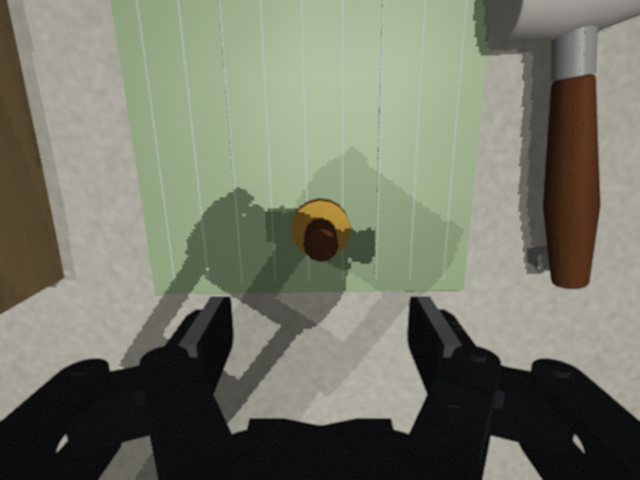

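Stamp B's handle top is at (320,243) and its foot at (320,228), about 3 mm nearer the robot than predicted.

Call:
move_arm(rows=[[-0.3,0,3.5,0,0,0,0.6],[0,0,3.5,0,0,0,0.6],[0,0,3,0,0,0,0.6],[0,0,1.7,0,0,0,0.6],[0,0,1.1,0,0,0,0.6],[0,0,0,0,0,0,0.6],[0,0,0,0,0,0,-1],[0,0,0,0,0,0,-1],[0,0,0,0,0,0,-1],[0,0,0,0,0,0,-1],[0,0,0,0,0,0,-1],[0,0,0,0,0,0,-1],[0,0,0,0,0,0,-1],[0,0,0,0,0,0,-1]])

```text
time: 18.72
tool_pos: [0.4496, -0.2409, 0.0488]
tool_rot: [0.001, 1.0, -0.008, 0.001]
contact_force: [-0.3, 2.0, 5.9]
gripper_width: 0.259
grasp_force: 58.7
```

Call:
move_arm(rows=[[0,0,-2,0,0,0,-1],[0,0,-4,0,0,0,-1],[0,0,-4,0,0,0,-1],[0,0,-4,0,0,0,-1],[0,0,0,0,0,0,-1],[0,0,0,0,0,0,-1]])

```text
time: 19.22
tool_pos: [0.4499, -0.2416, 0.1906]
tool_rot: [0.002, 1.0, -0.008, 0.003]
contact_force: [-1.1, -0.1, -2.1]
gripper_width: 0.264
grasp_force: 59.2
```

```bash
python3 -c "
from h import *
go('c0',.055)"
```

```text
c0 cm [ -0.85 -29.28  13.43] yaw -0.86 t 19.2167 tilt [ 0.006   0.0045 -1.    ]
```

Call:
move_arm(rows=[[-0.07,-3.65,0,0,0,0,-1],[-0.07,-3.65,0,0,0,0,-1],[-0.07,-3.65,0,0,0,0,-1],[-0.07,-3.65,0,0,0,0,-1],[-0.07,-3.65,0,0,0,0,-1],[-0.07,-3.65,0,0,0,0,-1],[-0.07,-3.65,0,0,0,0,-1],[-0.07,-3.65,0,0,0,0,-1],[0,0,0,0,0,0,-1],[0,0,0,0,0,0,-1],[0,0,0,0,0,0,-1]])

```text
time: 20.13
tool_pos: [0.4461, 0.0516, 0.185]
tool_rot: [0.0, 1.0, -0.007, -0.002]
contact_force: [-1.0, -0.7, -1.8]
gripper_width: 0.263
grasp_force: 59.5
```

```bash
python3 - <<'E'
from h import *
go('c0',.055)
f=manip.grab_frame("wrist"); cv2.imwrite("pics/w4.png",f["img"])
E
```

```text
c0 cm [ 0.09  0.08 13.  ] yaw -0.82 t 20.1333 tilt [-3.e-03  5.e-04 -1.e+00]
```

View pics/w4.png

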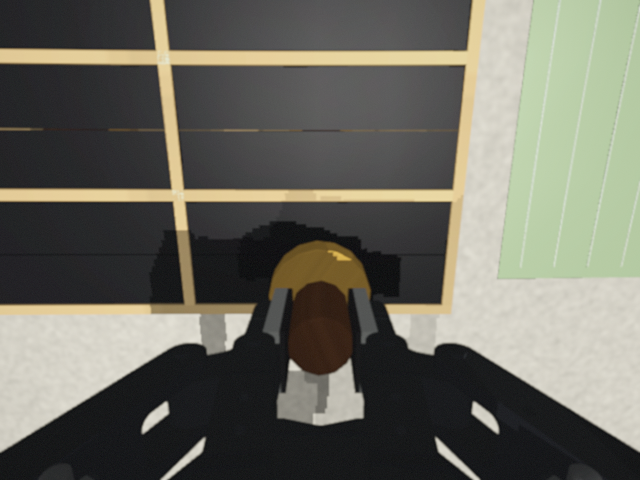

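Stamp B hangs over cell 0 just as A did over cell 5, with its foot at (321,290). I'll lower it.

Call:
move_arm(rows=[[0.05,0.08,2,0,0,0,-1],[0,0,2,0,0,0,-1],[0,0,1,0,0,0,-1],[0,0,1,0,0,0,-1],[0,0,1,0,0,0,-1],[0,0,0.5,0,0,0,-1],[0,0,0,0,0,0,-1]])

```text
time: 20.77
tool_pos: [0.4465, 0.0506, 0.1102]
tool_rot: [0.0, 1.0, -0.008, -0.002]
contact_force: [-1.0, -0.2, -2.3]
gripper_width: 0.262
grasp_force: 59.8
```

Call:
move_arm(rows=[[0,0,0.8,0,0,0,-1],[0,0,0.8,0,0,0,-1],[0,0,0.8,0,0,0,-1],[0,0,0.8,0,0,0,-1],[0,0,0,0,0,0,-1]])

```text
time: 21.18
tool_pos: [0.4462, 0.0511, 0.0775]
tool_rot: [-0.0, 1.0, -0.007, -0.002]
contact_force: [0.3, 0.4, -2.5]
gripper_width: 0.262
grasp_force: 60.3
```

Call:
move_arm(rows=[[0,0,0.8,0,0,0,-1],[0,0,0.5,0,0,0,-1],[0,0,0.2,0,0,0,-1],[0,0,0.2,0,0,0,-1],[0,0,0,0,0,0,-1]])

```text
time: 21.6
tool_pos: [0.4474, 0.051, 0.0625]
tool_rot: [-0.0, 1.0, -0.007, -0.0]
contact_force: [-0.1, -0.4, -3.2]
gripper_width: 0.258
grasp_force: 61.0
```

Call:
move_arm(rows=[[0,0,0.2,0,0,0,-1],[0,0,0.2,0,0,0,-1],[0,0,0.15,0,0,0,-1],[0,0,0,0,0,0,-1]])

```text
time: 21.93
tool_pos: [0.4475, 0.0509, 0.0571]
tool_rot: [0.0, 1.0, -0.007, -0.0]
contact_force: [-0.0, 0.3, -1.6]
gripper_width: 0.258
grasp_force: 60.5
```

Call:
move_arm(rows=[[0,0,0.15,0,0,0,-1],[0,0,0,0,0,0,-1]])

```text
time: 22.1
tool_pos: [0.4475, 0.0509, 0.0556]
tool_rot: [0.0, 1.0, -0.007, -0.0]
contact_force: [1.5, -0.3, -0.4]
gripper_width: 0.26
grasp_force: 60.4
```

Call:
move_arm(rows=[[0,0,0.1,0,0,0,-1],[0,0,0,0,0,0,-1]])

```text
time: 22.27
tool_pos: [0.4477, 0.051, 0.0549]
tool_rot: [-0.0, 1.0, -0.007, 0.0]
contact_force: [-0.2, -0.1, -0.7]
gripper_width: 0.258
grasp_force: 60.4
```

Call:
move_arm(rows=[[0,0,0.1,0,0,0,-1],[0,0,0,0,0,0,-1]])

```text
time: 22.43
tool_pos: [0.4479, 0.051, 0.0549]
tool_rot: [-0.0, 1.0, -0.007, -0.0]
contact_force: [-3.9, -0.0, 5.2]
gripper_width: 0.258
grasp_force: 61.4
```

Call:
move_arm(rows=[[0,0,0.1,0,0,0,-1],[0,0,0,0,0,0,-1]])

```text
time: 22.6
tool_pos: [0.448, 0.051, 0.0548]
tool_rot: [0.0, 1.0, -0.007, -0.001]
contact_force: [-7.6, 0.3, 13.7]
gripper_width: 0.257
grasp_force: 62.2
```

On the floor. Release, rise clear and look.

Call:
move_arm(rows=[[0,0,-0.15,0,0,0,-1],[0,0,0,0,0,0,-0.3],[0,0,0,0,0,0,0],[0,0,0,0,0,0,0],[0,0,0,0,0,0,0],[0,0,0,0,0,0,0],[0,0,-0.5,0,0,0,0],[0,0,-1,0,0,0,0],[0,0,-1.5,0,0,0,0],[0,0,-2.5,0,0,0,0],[0,0,-3,0,0,0,0],[0,0,-3.5,0,0,0,0],[0,0,-2,0,0,0,0],[0,0,0,0,0,0,0],[0,0,0,0,0,0,0],[0,0,0,0,0,0,0]])

```text
time: 23.93
tool_pos: [0.4472, 0.051, 0.1941]
tool_rot: [-0.0, 1.0, -0.007, -0.0]
contact_force: [0.4, 0.4, -0.5]
gripper_width: 0.5
grasp_force: 0.0
```

```bash
python3 - <<'E'
from h import *
f=manip.grab_frame("wrist"); s=manip.grab_frame("scene")
cv2.imwrite("pics/end.png",np.hstack([cv2.resize(f["img"],(400,300)),cv2.resize(s["img"],(400,300))]))
E
```

```text
(no output)
```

View pics/end.png

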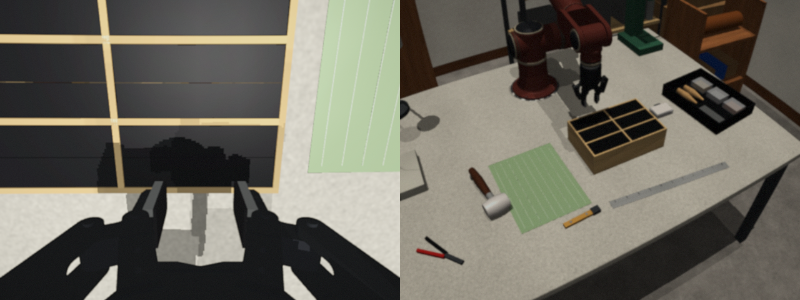

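The jaws are empty, the covers are shut (wrist view, around (200,155)), the mat is clear, and the bystanders have not moved.

```bash
python3 -c "
from plant import manip
print(manip.job_done())"
```

```text
the job is handed in; nothing more can be done
None
```

I set both stamps down on the floors of the two empty cells (stamp A in cell 5, stamp B in cell 0), left the mallet, punch and rivet box unmoved in the final pictures, and handed the job in at about 24 s; no verdict came back.

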